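# Cover the pot with the lid that fits it

### The job

Cover the empty pot that stands on the cork trivet: first take the wooden spatula off it and lay it flat on the middle of the white spoon rest, then pick from the sloping rack the one lid that fits that pot and set it gently on, fully down and level. Leave the other two lids as they lie in the rack, and do not shift the pots, the bowl, the tin can or the small cup.

Things in the scene. Friction and masses are not known exactly. Their poses are not given: they have to be found in the camera images.
- cork_trivet: Round light-brown cork trivet, 170 mm across, 10 mm thick, fixed. Origin: centre of its underside. The pot standing on it is the one to cover.
- slate_trivet: Round grey slate trivet, 170 mm across, 10 mm thick, fixed, with the other pot on it. Origin: centre of its underside.
- pot_large: Loose empty cooking pot, white inside, black outside, 124 mm inside and 134 mm outside diameter, 80 mm high, wall 5 mm, inner floor 6 mm up. It stands on one of the two trivets (either one). Two black loop handles at its own +x and -x, reaching 100 mm from the axis, 62 mm up, 10 mm thick. Origin: centre of its underside, z up the axis.
- pot_large_rim (a point): Centre of pot_large's mouth, level with the top of its rim.
- pot_small: Loose empty cooking pot, white inside, black outside, 104 mm inside and 114 mm outside diameter, 80 mm high, wall 5 mm, inner floor 6 mm up. It stands on one of the two trivets (either one). Two black loop handles at its own +x and -x, reaching 90 mm from the axis, 62 mm up, 10 mm thick. Origin: centre of its underside, z up the axis.
- pot_small_rim (a point): Centre of pot_small's mouth, level with the top of its rim.
- lid_rack: Fixed wooden lid rack, 500 mm wide (its y), 150 mm deep, 120 mm high: a slatted slope rising at 35 degrees towards its +x (away from the robot), with a ledge along the low front edge. Three lids lie side by side on the slope, 160 mm apart, in any order, knobs up, their axes leaning 35 degrees towards its -x. Origin: centre of its footprint, z = 0.
- lid_114: Loose black pot lid 114 mm across, steel knob. Along its z (axis): locating disc 0-10 mm, 84 widening to 96 mm (goes into the pot), rim plate 114 mm wide 10-16 mm (sits on its rim), raised middle 70 mm wide to 23 mm, neck 22 mm wide to 30 mm, round knob 34 mm wide 30-58 mm. Origin: at the lid's EDGE by the ledge, level with the disc's underside; its axis is at x = +57 mm, y = 0.
- lid_114_center (a point): On the axis of lid_114, at the underside of its rim plate (meets the centre of the pot's mouth when seated); axes as the lid's.
- lid_114_knob (a point): Centre of the knob's top face on lid_114; z along the lid's axis, away from the lid.
- lid_134: Loose black pot lid 134 mm across, steel knob. Along its z (axis): locating disc 0-10 mm, 104 widening to 116 mm (goes into the pot), rim plate 134 mm wide 10-16 mm (sits on its rim), raised middle 83 mm wide to 23 mm, neck 22 mm wide to 30 mm, round knob 34 mm wide 30-58 mm. Origin: at the lid's EDGE by the ledge, level with the disc's underside; its axis is at x = +67 mm, y = 0.
- lid_134_center (a point): On the axis of lid_134, at the underside of its rim plate (meets the centre of the pot's mouth when seated); axes as the lid's.
- lid_134_knob (a point): Centre of the knob's top face on lid_134; z along the lid's axis, away from the lid.
- lid_154: Loose black pot lid 154 mm across, steel knob. Along its z (axis): locating disc 0-10 mm, 124 widening to 136 mm (goes into the pot), rim plate 154 mm wide 10-16 mm (sits on its rim), raised middle 95 mm wide to 23 mm, neck 22 mm wide to 30 mm, round knob 34 mm wide 30-58 mm. Origin: at the lid's EDGE by the ledge, level with the disc's underside; its axis is at x = +77 mm, y = 0.
- lid_154_center (a point): On the axis of lid_154, at the underside of its rim plate (meets the centre of the pot's mouth when seated); axes as the lid's.
- lid_154_knob (a point): Centre of the knob's top face on lid_154; z along the lid's axis, away from the lid.
- spatula: Loose wooden spatula, 200 mm long, lying flat across the rim of the pot on the cork trivet, pointing any way. Flat underside; handle 18 mm wide and 14 mm thick from x = -100 to +35 mm, blade 44 mm wide and 10 mm thick from x = +34 to +100 mm. Origin: middle of its length, on its underside; x towards the blade, z up.
- spoon_rest: Fixed white ceramic spoon rest, a flat plate 200 x 100 mm (x, y), 12 mm thick, on the table. Origin: centre of its underside.
- wood_bowl: Bystander: round wooden bowl, 110 mm across, 45 mm high. Origin: centre of its underside.
- tin_can: Bystander: open empty tin can, 68 mm across, 80 mm high. Origin: centre of its underside.
- dip_cup: Bystander: small grey cup, 60 mm across, 35 mm high. Origin: centre of its underside.
There are look-alikes about, which are no part of the job. What is shaped like the pot_small but purple or yellow is not meant.

How it is judged:
By the outcome, as a careful person would: the job done as asked, in the order asked, and still so for the second after the job is handed in, with the robot touching nothing.
It also fails if it takes over 58 s, if anything falls off the work surface, if the arm or the gripper's body presses on something with over 40 N, if the wrist force passes 120 N, or if a joint passes its speed limit or range.

### The arm

A 6-joint arm with a two-finger parallel gripper is mounted at the origin on the work surface. World frame = base frame: x ahead of the robot, y to its left, z up, the work surface at z = 0. Lengths are in mm, angles in rad, forces in N, time in s.
With the tool pointing down it reaches from about 300 to 850 mm from the base axis. Payload 5.4 kg.
Tool frame: the origin (TCP) lies midway between the tips of the shut fingers; the grasp point (between the pads) lies 19 mm behind it; z points along the fingers, y is the line along which they close (so a half turn about z gives the same grasp; the last joint's range is limited). The gripper opens to 85 mm and grips with 20 to 120 N. Pads are 22 mm wide; open, the fingers measure 114 mm over their backs; the gripper's body (76 mm by 85 mm) begins 54 mm behind the grasp point. The pads swing forward as they close: fully open they stand 13 mm farther back than shut.
Start: joints at [0.942, 0.158, 1.597, -0, 1.386, -0.21], TCP at [233.84, 525.286, 231.299] pointing down, gripper open.
Joint ranges: [-2.91, 2.91], [-0.94, 2.29], [0.18, 2.7], [-1.29, 4.43], [0.17, 2.64], [-3, 3]. Speed limits (rad/s): [2.57, 2.57, 3.14, 3.14, 3.14, 3.14].

### API

Orientations are given as a 3x3 rotation matrix whose columns are the frame's x, y, z axes.
In Python, from station import state, vision, order gives the robot as it stands.
- The arm moves only by the shell command python3 -m creep 'ROWS' [FORCE]. ROWS is JSON, a list that holds one entry, the list of rows, each a list of 5 numbers: the opening in per cent of the stroke, from 0 (shut) to 100 (fully open), then the shift along the tool's x, y, z in cm, then the turn about the tool's z in degrees. A call has 1 to 5 rows; each row shifts and turns the commanded pose from where the row before left it, along the tool's axes as they then stand; what a row does not reach is not made up. A row lasts 1/12 s, in which the tool goes at most 41.7 mm and 7.16 degrees, less where a joint would pass 70% of its speed; a pose out of reach is approached as far as the arm can. A call with a gripper value outside its range is refused whole. The fingers move at their own pace and stop on an object; FORCE is the grip in N (left out, the last holds). Time passes only in rows, so rows that do not move let the fingers close. It gives the time, the measured TCP pose, the force, the opening and the grip force at its end, in the units of the state.
- state(): the state, without advancing time (a new reading comes with each control period).
- vision.get_image(name): name is "side" or "top" or "wrist"; returns (picture, depth): 480x640x3 uint8, red, green, blue; 480x640 float32, mm along the optical axis (not along the pixel's ray), 0 where there is no reading.
- vision.camera_params(name): a dict with "fovy" (degrees; the focal length in pixels is half the picture's height over the tangent of half this angle, whatever the lens; pixels are square), "cx", "cy" (the principal point, pixels), "R" (3x3) and "t" (3): a world point X has camera coordinates R X + t. Camera axes: x right, y down, z forward; pixel columns grow to the right and rows downward; lengths in mm; the calibration is good to about 2 mm. A picture is of the moment at which its call begins: read the wrist's pose just before it. camera_params takes no time and is no camera call; for the wrist camera it gives the pose at the moment of the call.
- order.close_job(): hands the job in; it is judged then, once.
The state is a dict: "t": time; "joint_pos": joint angles; "joint_vel": joint speeds; "tau": joint torques, N m; "tool_pos": TCP position; "eef_rot": TCP orientation; "wrist_force": force on the tool from outside, world axes, zero at the start; "torque": the same for the moment, N m; "grip_width": finger opening in mm; "grip_force": force on a finger pad.
Only numpy, scipy, OpenCV 4.12 (cv2) and the standard library are available. Lean on these libraries where they do the work, as an engineer would, in place of code of your own. Each camera call takes 0.05 s, during which the arm holds its last target. There are 200 camera calls.

## Working session

There is one attempt and no reset: what is moved stays moved. The work goes in short steps, Python scripts to look and compute and a shell command to move; the robot and the scene stay as the last step left them, time stands still between calls to the robot, and variables do not carry over. Pictures are saved under pics/ and viewed, at most 13 in all, crops included, and the job is handed in when it is done.

```bash
mkdir -p pics; ls
cat > h.py <<'E'
import numpy as np, cv2
from station import state, vision, order
def grab(n,f=None):
    P=vision.camera_params(n); im,d=vision.get_image(n)
    np.savez(f'{f or n}.npz',im=im,d=d,R=P['R'],t=P['t'],k=[240/np.tan(np.radians(P['fovy'])/2),P['cx'],P['cy']])
    cv2.imwrite(f'pics/{f or n}.png',im[:,:,::-1])
class V:
    def __init__(s,f):
        z=np.load(f'{f}.npz'); s.im,s.d,s.R,s.t=z['im'],z['d'],z['R'],z['t']; s.f,s.cx,s.cy=z['k']
        v,u=np.mgrid[:480,:640]; c=np.stack([(u-s.cx)/s.f*s.d,(v-s.cy)/s.f*s.d,s.d],-1)
        s.W=(c-s.t)@s.R   # world per pixel
    def px(s,X):
        c=s.R@np.array(X)+s.t; return s.f*c[0]/c[2]+s.cx, s.f*c[1]/c[2]+s.cy
E
python3 - <<'E'
from h import *
grab('top'); grab('side')
for n in('top','side'):
    P=vision.camera_params(n); print(n,P['fovy'],np.round(P['R'],3).tolist(),np.round(P['t']))
s=state();print(np.round(s['eef_rot'],3),s['tool_pos'],s['t'],s['grip_width'])
E
```

```text
pics
top 53.200284024771314 [[-0.003, -1.0, -0.003], [-0.997, 0.003, -0.076], [0.076, 0.003, -0.997]] [ -44.  451. 1256.]
side 42.83754051180891 [[0.995, -0.093, -0.019], [-0.062, -0.487, -0.871], [0.072, 0.868, -0.491]] [-460.   95. 1772.]
[[-0.914  0.407 -0.001]
 [ 0.407  0.914 -0.001]
 [ 0.    -0.002 -1.   ]] [233.49755593 524.8385468  230.39528637] 0.1 85.39747524675164
```

View pics/top.png

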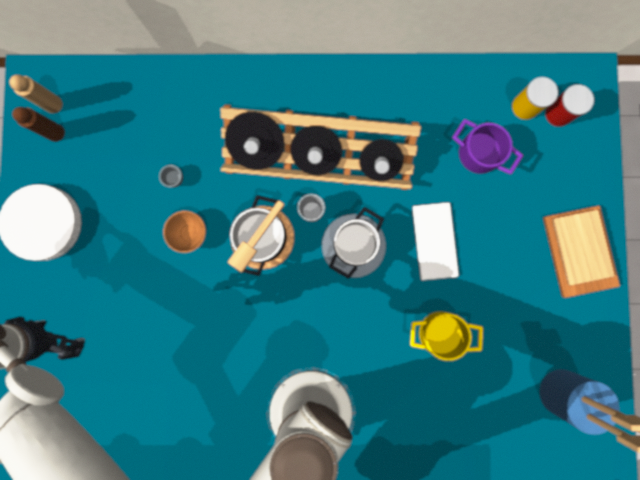

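View pics/side.png

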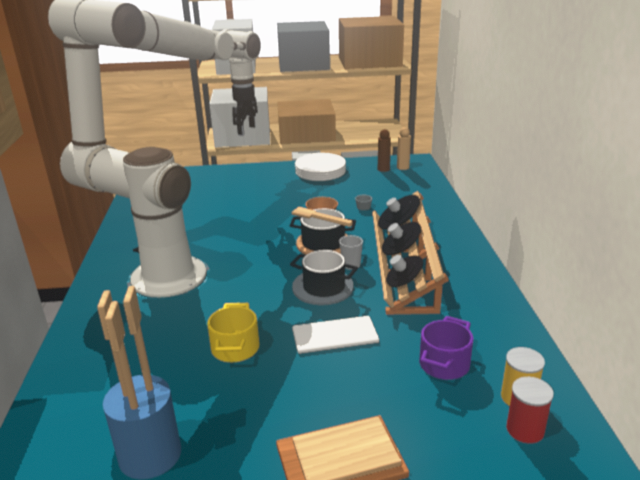

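Top view: the pot on cork is at (258,235), with the spatula across it from the handle end (280,205) to the blade (240,260). The pot on slate is at (358,242). Lids sit at (253,140), (317,150) and (381,160), and the spoon rest is at (435,241). Look-alikes, not meant: yellow pot (446,336), purple pot (487,147), white plate (38,222), cutting board (582,252) and the spoons in the blue jar (590,405). Next I measure and take a close crop.

Run:
```python
from h import *
v=V('top'); W=v.W; im=v.im.astype(int)
hsv=cv2.cvtColor(v.im,cv2.COLOR_RGB2HSV)
def reg(x0,x1,y0,y1):
    m=np.zeros((480,640),bool); m[y0:y1,x0:x1]=1; return m
from scipy.optimize import least_squares
def circ(P):
    f=lambda p:np.hypot(P[:,0]-p[0],P[:,1]-p[1])-p[2]
    r=least_squares(f,[*P.mean(0),60],loss='soft_l1',f_scale=2); return r.x, np.std(f(r.x))
for n,b in(('cork',(215,305,195,280)),('slate',(312,390,203,285))):
    m=reg(*b)&(v.d>0)&(W[...,2]>82)&(W[...,2]<96)&(hsv[...,1]<60)&(hsv[...,2]>90)
    P=W[m]; print(n,len(P),circ(P[:,:2]),np.median(P[:,2]))
    c,_=circ(P[:,:2]); r=np.hypot(*(P[:,:2]-c[:2]).T); print(' r pct',np.percentile(r,[2,10,50,90,98]))
    m=reg(*b)&(W[...,2]>50)&(W[...,2]<98)&(hsv[...,2]<75);P=W[m];d=P[:,:2]-c[:2];r=np.hypot(*d.T);print(' dark',len(P),np.percentile(r,[50,90,98]))
    q=d[r>75]; a=np.arctan2(q[:,1],q[:,0])*2; print(' handle angle',np.degrees(np.angle(np.mean(np.exp(1j*a))))/2)
# spatula
m=reg(215,305,190,285)&(hsv[...,0]<25)&(hsv[...,1]>70)&(W[...,2]>88)&(W[...,2]<125)
P=W[m];(c,(w,h),a)=cv2.minAreaRect(P[:,:2].astype(np.float32));print('spat',len(P),c,w,h,a,np.percentile(P[:,2],[5,50,95]))
e=np.linalg.eigh(np.cov(P[:,:2].T))[1][:,1];print(e)
# rest
m=reg(405,465,195,290)&(hsv[...,1]<50)&(hsv[...,2]>170)
P=W[m];print('rest',cv2.minAreaRect(P[:,:2].astype(np.float32)),np.median(P[:,2]))
for n,b in(('can',(296,328,190,224)),('bowl',(160,208,208,255)),('cup',(155,185,162,190))):
    m=reg(*b)&(W[...,2]>25);P=W[m];print(n,P.min(0),P.max(0))
for n,b in(('L',(243,260,137,154)),('M',(307,324,147,164)),('R',(373,390,151,168))):
    m=reg(*b)&(hsv[...,2]>110)&(hsv[...,1]<60);P=W[m];print('knob',n,len(P),np.median(P,0),P.max(0))
for n,b in(('L',(220,288,105,172)),('M',(290,343,120,178)),('R',(357,406,135,183))):
    m=reg(*b)&(hsv[...,2]<75)&(W[...,2]>20);P=W[m];print('lid',n,P.min(0),P.max(0))
cv2.imwrite('pics/c1.png',cv2.resize(v.im[95:290,205:470,::-1],None,fx=3,fy=3,interpolation=2))
```

```text
cork 389 (array([462.33896905, 132.16866815,  64.57483255]), np.float64(8.94664941984996)) 88.91828651151133
 r pct [48.41421353 62.11438487 64.61787384 67.43086963 68.94716818]
 dark 191 [92.87395711 98.78957291 99.91405114]
 handle angle -6.002657155488728
slate 360 (array([ 442.8818791 , -117.3328854 ,   54.87945482]), np.float64(8.348059770879837)) 88.5603988241468
 r pct [51.86465239 52.33928572 54.85875359 57.62368757 58.36422017]
 dark 284 [83.09287601 89.10785078 91.32086031]
 handle angle -31.674985309811362
spat 831 (460.88739013671875, 128.70147705078125) 43.77589797973633 197.77978515625 54.04572296142578 [ 96.31509248 101.60635275 106.37016022]
[-0.81419173  0.5805961 ]
rest ((440.9286804199219, -212.3544158935547), (203.2261199951172, 340.7010498046875), 5.086740493774414) 11.189639525332922
can [354.68526391 -49.00721043  25.62898947] [ 566.12098107   31.04439142 1286.54245809]
bowl [354.68526391 -49.00721043  25.02159466] [ 528.56044369  383.82957498 1286.54245809]
cup [354.68526391 -49.00721043  25.26937098] [ 652.57658665  401.23817901 1286.54245809]
knob L 184 [677.27378545 143.69971037 128.29252852] [ 704.10506953  168.3499137  1286.54245809]
knob M 183 [654.09273727 -11.64422847 122.25979228] [ 676.60076288    5.46158257 1286.54245809]
knob R 123 [ 634.96122447 -176.92909515  119.068083  ] [ 653.99175889  -49.00721043 1286.54245809]
lid L [354.68526391 -49.00721043  49.21942894] [ 760.30062915  215.59301806 1286.54245809]
lid M [354.68526391 -81.64942187  20.26799818] [ 752.99853055   48.92589504 1286.54245809]
lid R [ 354.68526391 -236.95622653   49.73914252] [ 698.98454407  -49.00721043 1286.54245809]
```

View pics/c1.png

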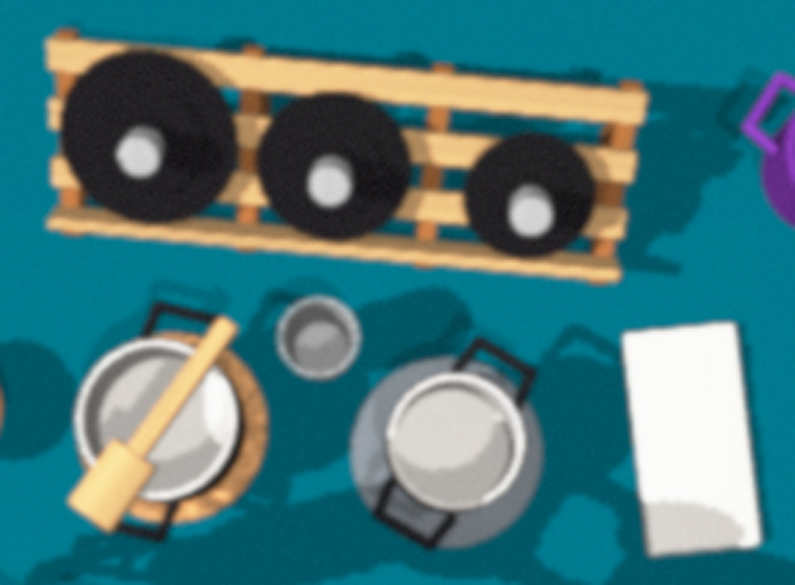

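The crop shows pot wall mid-radii of 64.6 on cork and 54.9 on slate, so the cork pot is pot_large and needs lid_134, the middle of three clearly graded lids. Next I refine the middle lid, the rest and the bystanders.

```bash
cat >> h.py <<'E'
def reg(x0,x1,y0,y1):
    m=np.zeros((480,640),bool); m[y0:y1,x0:x1]=1; return m
E
python3 - <<'E'
from h import *
v=V('top'); W=v.W; hsv=cv2.cvtColor(v.im,cv2.COLOR_RGB2HSV); ok=(v.d>0)&(W[...,2]<300)
m=ok&reg(405,465,195,290)&(hsv[...,1]<60)&(hsv[...,2]>100)&(abs(W[...,2]-12)<6);P=W[m]
P=P[(abs(P[:,0]-441)<130)&(abs(P[:,1]+212)<75)];print('rest',cv2.minAreaRect(P[:,:2].astype(np.float32)),P.min(0),P.max(0))
yaw=np.radians(-5.3);h=np.array([np.cos(yaw),np.sin(yaw),0]);Y=np.array([-h[1],h[0],0]);s,c=np.sin(.6109),np.cos(.6109)
a=-s*h+[0,0,c];u=c*h+np.array([0,0,s])
for n,b,k in(('L',(222,287,107,172),(243,260,137,154)),('M',(290,342,122,178),(307,324,147,164)),('R',(358,405,136,183),(373,390,151,168))):
    P=W[ok&reg(*b)&(hsv[...,2]<70)];q=P@a;md=np.median(q);P=P[abs(q-md)<9]
    A=np.c_[P[:,:2],np.ones(len(P))];pl=np.linalg.lstsq(A,P[:,2],rcond=None)[0];nn=np.r_[-pl[:2],1];nn/=np.linalg.norm(nn)
    U=np.c_[P@u,P@Y];(cc,r)=cv2.minEnclosingCircle(U.astype(np.float32))
    K=W[ok&reg(*k)&(hsv[...,2]>130)&(hsv[...,1]<60)];K=K[(K@a)>md+20];T=K[(K@a)>np.percentile(K@a,60)-3]
    C=cc[0]*u+cc[1]*Y; print(n,'tilt',np.degrees(np.arccos(nn[2])),'yaw',np.degrees(np.arctan2(-nn[1],-nn[0])),'r',r,'plane',md,'knobtop',T.mean(0),(T@a).mean()-md,'u,y of knob-lid',(T@u).mean()-cc[0],(T@Y).mean()-cc[1])
for n,b in(('can',(296,328,190,224)),('bowl',(160,208,208,255)),('cup',(155,185,162,190)),('rack',(215,425,100,192))):
    P=W[ok&reg(*b)&(W[...,2]>22)];print(n,np.percentile(P,1,axis=0).round(),np.percentile(P,99,axis=0).round())
E
```

```text
rest ((471.8050842285156, -280.1170959472656), (145.25022888183594, 13.589120864868164), 0.06092469394207001) [ 399.18691544 -286.96064213    6.08030082] [ 544.42906307 -273.29387009   16.96007077]
L tilt 34.8704000103528 yaw -5.894433329310493 r 76.70421600341797 plane -313.06951539217755 knobtop [674.78152608 142.28134242 129.01761568] 40.887445266199165 u,y of knob-lid 0.18085823127660206 -0.13044067086349287
M tilt 34.88248057414642 yaw -5.828639285126983 r 66.93260192871094 plane -312.8594425272794 knobtop [651.88606888 -14.13683541 123.9877897 ] 41.34638428946988 u,y of knob-lid 1.0522022845992751 -0.7952875169776021
R tilt 34.83502735176924 yaw -5.673136327529519 r 57.208438873291016 plane -312.7592866469219 knobtop [ 631.52119891 -179.2355128   120.91296325] 41.611362230389204 u,y of knob-lid 4.58772598528958 1.6105992204368391
can [500. -35.  23.] [565.  29.  83.]
bowl [423. 277.  22.] [527. 382.  49.]
cup [596. 344.  22.] [652. 400.  40.]
rack [ 596. -265.   30.] [770. 221. 134.]
```

```bash
python3 -m creep '[[[100,0,0,0,6],[100,0,0,0,6],[100,-2.9,-1.34,0,0],[100,-2.9,-1.34,0,0],[100,-2.9,-1.34,0,0]]]'
python3 -m creep '[[[100,-2.9,-1.34,0,0],[100,-2.9,-1.34,0,0],[100,-2.9,-1.34,0,0],[100,-2.9,-1.34,0,0],[100,-2.9,-1.34,0,0]]]'
python3 -m creep '[[[100,-2.9,-1.34,0,0],[100,-2.9,-1.34,0,0],[100,-2.9,-1.34,0,0],[100,-2.9,-1.34,0,0],[100,-2.8,-1.34,0,0]]]'
python3 - <<'E'
from h import *
s=state();print(s['t'],s['tool_pos'],np.round(s['eef_rot'],3).tolist(),s['joint_pos'])
v=V('top'); W=v.W; hsv=cv2.cvtColor(v.im,cv2.COLOR_RGB2HSV)
m=(v.d>0)&reg(405,465,195,290)&(hsv[...,1]<60)&(hsv[...,2]>100)&(abs(W[...,2]-12)<6)
n,l,st,c=cv2.connectedComponentsWithStats(m.astype(np.uint8));m=l==1+np.argmax(st[1:,4]);P=W[m];print('rest',cv2.minAreaRect(P[:,:2].astype(np.float32)),P.mean(0))
grab('wrist','w1')
E
```

```text
t: 0.52
tool_pos: [280.5, 440.5, 230.7]
eef_rot: [[-0.81, 0.587, -0.001], [0.587, 0.81, -0.001], [0.0, -0.001, -1.0]]
wrist_force: [0.2, 0.1, 0.7]
grip_width: 85.2
grip_force: 0.0
t: 0.93
tool_pos: [358.7, 300.7, 230.9]
eef_rot: [[-0.809, 0.588, -0.001], [0.588, 0.809, -0.0], [0.0, -0.001, -1.0]]
wrist_force: [0.1, -0.0, 0.5]
grip_width: 85.0
grip_force: 0.0
t: 1.35
tool_pos: [435.9, 161.8, 231.0]
eef_rot: [[-0.809, 0.588, -0.0], [0.588, 0.809, -0.0], [0.0, -0.0, -1.0]]
wrist_force: [0.2, 0.3, -0.8]
grip_width: 85.6
grip_force: 0.0
1.35 [435.94502185 161.79183883 230.96670094] [[-0.809, 0.588, -0.0], [0.588, 0.809, -0.0], [0.0, -0.0, -1.0]] [ 9.45834353e-02 -1.34189586e-01  1.89296838e+00 -1.01491977e-05
  1.38328595e+00 -8.47784925e-01]
rest ((450.96331787109375, -332.13720703125), (199.35777282714844, 101.0129165649414), 5.489904880523682) [ 450.33287576 -331.72634758   11.37251473]
```

View pics/w1.png

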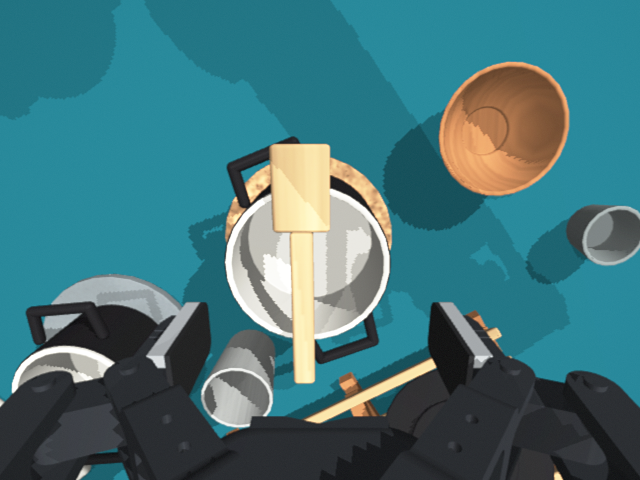

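The wrist view shows the blade at (300,188), the handle running down to (304,380), and the pot rim centred at about (307,262). The spatula is aligned with tool x. I'll cross-check its position with this view.

Run:
```python
from h import *
v=V('w1'); W=v.W; hsv=cv2.cvtColor(v.im,cv2.COLOR_RGB2HSV)
m=(v.d>0)&reg(265,335,140,390)&(hsv[...,0]<25)&(hsv[...,1]>60)&(W[...,2]>93)&(W[...,2]<115)
n,l,st,c=cv2.connectedComponentsWithStats(m.astype(np.uint8));m=l==1+np.argmax(st[1:,4]);P=W[m];print(len(P),cv2.minAreaRect(P[:,:2].astype(np.float32)),np.percentile(P[:,2],[5,50,95]))
H=W[m&reg(265,335,245,375)];print('handle',H.mean(0),cv2.minAreaRect(H[:,:2].astype(np.float32)))
from scipy.optimize import least_squares
m=(v.d>0)&reg(215,400,170,350)&(hsv[...,1]<60)&(hsv[...,2]>100)&(abs(W[...,2]-90)<4);Q=W[m]
f=lambda p:np.hypot(Q[:,0]-p[0],Q[:,1]-p[1])-p[2]
r=least_squares(f,[460,130,64],loss='soft_l1',f_scale=1).x;print(r,np.median(abs(f(r))),np.median(Q[:,2]))
s=state();p=s['tool_pos'];print(s['t'],p)
```

```text
7579 ((458.46331787109375, 128.35733032226562), (44.05833435058594, 199.0524444580078), 54.39242935180664) [ 98.00907148  99.83863031 103.87495499]
handle [481.59489386 112.70889562 102.97284969] ((487.278564453125, 107.95991516113281), (17.538501739501953, 121.82512664794922), 54.31772994995117)
[458.99551258 133.09541625  63.99253395] 1.3549630966870652 88.95163070730503
1.4 [438.3899814  157.62841703 231.10528595]
```

```bash
python3 -m creep '[[[100,0,0,2,0],[100,0,0,3,0],[100,0,0,3,0],[100,0,0,2,0],[100,0,0,0,0]]]' 30; python3 -m creep '[[[100,0,0,0,0],[100,0,0,0,0]]]'
```

```text
t: 1.82
tool_pos: [431.5, 163.0, 126.3]
eef_rot: [[-0.809, 0.588, -0.01], [0.588, 0.809, -0.001], [0.008, -0.007, -1.0]]
wrist_force: [-0.9, -0.1, -0.8]
grip_width: 85.4
grip_force: 0.0
t: 1.98
tool_pos: [436.5, 163.6, 132.7]
eef_rot: [[-0.809, 0.588, 0.002], [0.588, 0.809, 0.0], [-0.001, 0.001, -1.0]]
wrist_force: [-0.7, 0.9, 0.8]
grip_width: 85.7
grip_force: 0.0
```

```bash
python3 -m creep '[[[100,-1.4,-0.75,0,0],[100,-1.35,-0.73,0,0],[100,0,0,1,0],[100,0,0,0,0],[100,0,0,0,0]]]'; python3 -c "
from h import *
grab('wrist','w2');s=state();print(s['tool_pos'])
v=V('w2'); print(v.px([450,135.5,104]),v.px([459,128.5,104]))"
```

```text
t: 2.4
tool_pos: [449.1, 135.6, 121.6]
eef_rot: [[-0.809, 0.588, -0.0], [0.588, 0.809, 0.0], [0.0, 0.0, -1.0]]
wrist_force: [-0.4, -0.5, 0.1]
grip_width: 85.5
grip_force: 0.0
[449.09022332 135.73643172 121.64247293]
(np.float64(319.48232383858544), np.float64(293.3323486718487)) (np.float64(318.7156825199129), np.float64(315.1979183813384))
```

View pics/w2.png

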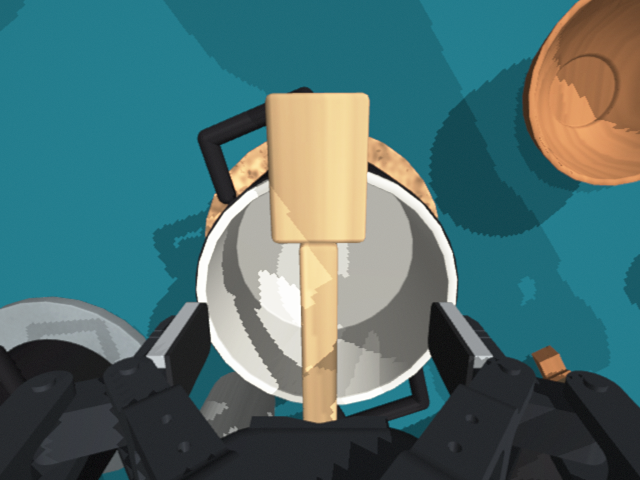

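Handle centred at column 319, the TCP at about row 293. I descend and grip.

```bash
python3 -m creep '[[[100,0,0,1.5,0],[100,0,0,1.45,0],[100,0,0,0,0],[0,0,0,0,0],[0,0,0,0,0]]]' 40; python3 -m creep '[[[0,0,0,0,0],[0,0,0,0,0],[0,0,0,0,0],[0,0,0,0,0],[0,0,0,0,0]]]'
```

```text
t: 2.87
tool_pos: [449.6, 135.6, 92.7]
eef_rot: [[-0.809, 0.587, 0.001], [0.587, 0.809, 0.0], [-0.001, 0.001, -1.0]]
wrist_force: [0.8, -0.3, 0.3]
grip_width: 64.1
grip_force: 0.0
t: 3.28
tool_pos: [449.8, 135.3, 92.5]
eef_rot: [[-0.809, 0.588, 0.001], [0.588, 0.809, 0.0], [-0.001, 0.001, -1.0]]
wrist_force: [-0.6, 0.2, 3.2]
grip_width: 16.6
grip_force: 40.1
```

```bash
python3 -m creep '[[[0,0,0,-0.5,0],[0,0,0,-1.5,0],[0,0,0,-2.5,0],[0,0,0,-2.5,-3],[0,0,0,0,-6.5]]]'; python3 -m creep '[[[0,0,0,0,-6.5],[0,0,0,0,-6.5],[0,0,0,0,-6.5],[0,0,0,0,-6.5],[0,0,0,0,-5.7]]]'; python3 -m creep '[[[0,0,0,0,0],[0,0,0,0,0]]]'
```

```text
t: 3.7
tool_pos: [452.3, 135.4, 167.0]
eef_rot: [[-0.896, 0.443, 0.009], [0.443, 0.896, 0.0], [-0.008, 0.004, -1.0]]
wrist_force: [1.3, -0.1, -1.2]
grip_width: 17.1
grip_force: 39.6
t: 4.12
tool_pos: [448.9, 135.2, 161.8]
eef_rot: [[-0.995, -0.096, -0.001], [-0.096, 0.995, -0.0], [0.001, 0.0, -1.0]]
wrist_force: [-0.3, 1.1, -0.4]
grip_width: 17.0
grip_force: 39.6
t: 4.28
tool_pos: [449.0, 135.2, 161.8]
eef_rot: [[-0.996, -0.088, -0.0], [-0.088, 0.996, -0.0], [0.0, 0.0, -1.0]]
wrist_force: [0.0, 0.6, -0.0]
grip_width: 16.9
grip_force: 39.6
```

```bash
python3 -m creep '[[[0,0.2,-1.5,0,0],[0,0.3,-2.6,0,0],[0,0.3,-2.6,0,0],[0,0.3,-2.6,0,0],[0,0.3,-2.6,0,0]]]'; python3 -m creep '[[[0,0.3,-2.6,0,0],[0,0.3,-2.6,0,0],[0,0.3,-2.6,0,0],[0,0.3,-2.6,0,0],[0,0.3,-2.6,0,0]]]';python3 -m creep '[[[0,0.3,-2.6,0,0],[0,0.3,-2.6,0,0],[0,0.3,-2.6,0,0],[0,0.3,-2.6,0,0],[0,0.3,-2.6,0,0]]]';python3 -m creep '[[[0,0.3,-2.6,0,0],[0,0.3,-2.6,0,0],[0,0.2,-1.5,0,0],[0,0,0,0,0],[0,0,0,0,0]]]'
python3 -c "
from h import *
s=state();print(s['joint_pos'],s['tool_pos']);grab('wrist','w3');
v=V('w3');W=v.W
hsv=cv2.cvtColor(v.im,cv2.COLOR_RGB2HSV)
m=(v.d>0)&(hsv[...,0]<25)&(hsv[...,1]>60)&(abs(W[...,2]-170)<15)
n,l,st,c=cv2.connectedComponentsWithStats(m.astype(np.uint8));m=l==1+np.argmax(st[1:,4]);P=W[m]
print(len(P),cv2.minAreaRect(P[:,:2].astype(np.float32)),[ (P[:,i].min(),P[:,i].max()) for i in range(3)])
P=W[(abs(W[...,2]-12)<4)&(hsv[...,1]<60)&(hsv[...,2]>100)];P=P[(abs(P[:,0]-451)<120)&(abs(P[:,1]+332)<75)];print(cv2.minAreaRect(P[:,:2].astype(np.float32)))
"
```

```text
t: 4.7
tool_pos: [445.8, 14.4, 161.9]
eef_rot: [[-0.996, -0.088, 0.0], [-0.088, 0.996, -0.0], [-0.0, -0.0, -1.0]]
wrist_force: [0.2, -0.0, -0.9]
grip_width: 16.8
grip_force: 39.6
t: 5.12
tool_pos: [442.6, -116.6, 161.9]
eef_rot: [[-0.996, -0.088, 0.0], [-0.088, 0.996, 0.0], [-0.0, 0.0, -1.0]]
wrist_force: [0.0, -0.7, -0.4]
grip_width: 16.9
grip_force: 39.6
t: 5.53
tool_pos: [439.5, -247.5, 161.8]
eef_rot: [[-0.996, -0.088, -0.0], [-0.088, 0.996, 0.0], [0.0, 0.0, -1.0]]
wrist_force: [0.1, 0.2, -0.1]
grip_width: 16.9
grip_force: 39.6
t: 5.95
tool_pos: [437.7, -313.5, 161.6]
eef_rot: [[-0.996, -0.088, -0.0], [-0.088, 0.996, 0.001], [0.0, 0.001, -1.0]]
wrist_force: [-0.4, 0.8, -0.8]
grip_width: 16.7
grip_force: 39.6
[-8.46388406e-01  1.29126438e-01  1.77206384e+00  4.47948492e-04
  1.24146709e+00 -2.50584088e+00] [ 437.70825376 -313.51921261  161.57024725]
27794 ((418.3133239746094, -314.35394287109375), (136.77989196777344, 43.57218551635742), 5.31439208984375) [(np.float64(348.64443559088886), np.float64(486.45978661661195)), (np.float64(-341.7007938515003), np.float64(-293.39388920591153)), (np.float64(162.18450798474836), np.float64(183.37580780665098))]
((447.61553955078125, -333.3000793457031), (197.9313201904297, 99.25570678710938), 5.417176246643066)
```

View pics/w3.png

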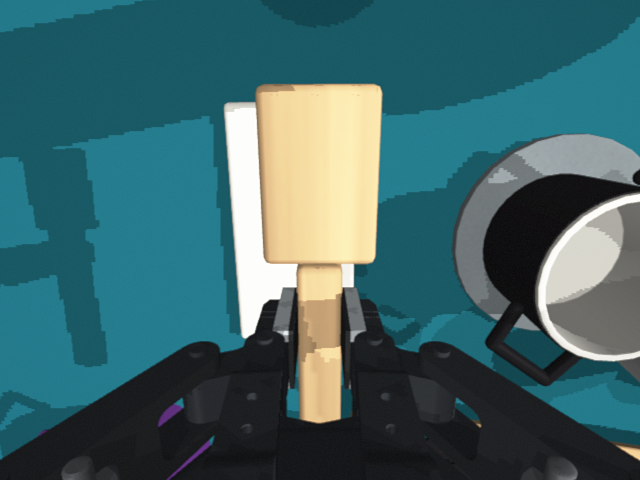

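Blade is held straight at (320,170), and the rest is slightly to the left (y −21 mm). I shift and lower.

```bash
python3 -m creep '[[[0,0.12,-1.06,0,0],[0,0.12,-1.06,2,0],[0,0,0,3,0],[0,0,0,3,0],[0,0,0,3,0]]]'; python3 -m creep '[[[0,0,0,2,0],[0,0,0,0.8,0],[0,0,0,0.3,0],[0,0,0,0,0],[0,0,0,0,0]]]'; python3 -m creep '[[[0,0,0,0.15,0],[0,0,0,0,0]]]'
```

```text
t: 6.42
tool_pos: [437.8, -334.8, 51.0]
eef_rot: [[-0.996, -0.091, 0.001], [-0.091, 0.996, -0.001], [-0.001, -0.001, -1.0]]
wrist_force: [-0.2, -0.3, -0.8]
grip_width: 16.9
grip_force: 39.6
t: 6.83
tool_pos: [438.4, -335.9, 22.4]
eef_rot: [[-0.996, -0.091, 0.002], [-0.091, 0.996, -0.002], [-0.002, -0.002, -1.0]]
wrist_force: [0.2, 0.8, -0.0]
grip_width: 16.9
grip_force: 39.6
t: 7.0
tool_pos: [438.2, -335.8, 20.6]
eef_rot: [[-0.996, -0.091, 0.002], [-0.091, 0.996, -0.002], [-0.001, -0.002, -1.0]]
wrist_force: [-0.3, 0.3, -1.1]
grip_width: 16.9
grip_force: 39.6
```

```bash
python3 -m creep '[[[0,0,0.1,0.3,0],[0,0,0,0.1,0],[0,0,0,0,0]]]'; python3 -m creep '[[[0,0,0,0.1,0],[0,0,0,0,0]]]';  python3 -m creep '[[[0,0,0,0.1,0],[0,0,0,0,0]]]'
```

```text
t: 7.25
tool_pos: [437.2, -333.7, 15.1]
eef_rot: [[-0.996, -0.091, -0.0], [-0.091, 0.996, 0.0], [0.0, 0.0, -1.0]]
wrist_force: [-0.9, 0.2, 0.1]
grip_width: 16.7
grip_force: 39.6
t: 7.42
tool_pos: [437.4, -334.1, 14.5]
eef_rot: [[-0.996, -0.091, 0.0], [-0.091, 0.996, -0.0], [-0.0, -0.0, -1.0]]
wrist_force: [-1.9, 0.1, 2.0]
grip_width: 16.9
grip_force: 40.0
t: 7.58
tool_pos: [437.4, -334.1, 14.5]
eef_rot: [[-0.996, -0.091, -0.0], [-0.091, 0.996, 0.0], [0.0, 0.0, -1.0]]
wrist_force: [-3.5, 4.5, 10.7]
grip_width: 17.0
grip_force: 41.0
```

Contact. I release and rise.

```bash
python3 -m creep '[[[0,0,0,-0.1,0],[40,0,0,0,0],[50,0,0,0,0],[50,0,0,0,0],[50,0,0,-1,0]]]'; python3 -m creep '[[[100,0,0,-3,0],[100,0,0,-3,0],[100,0,0,-3,0],[100,0,0,-3,0],[100,0,0,0,0]]]'
python3 - <<'E'
from h import *
grab('wrist','w4');s=state();print(s['tool_pos'],s['joint_pos'])
v=V('w4');W=v.W;hsv=cv2.cvtColor(v.im,cv2.COLOR_RGB2HSV)
m=(v.d>0)&(hsv[...,0]<25)&(hsv[...,1]>60)&(abs(W[...,2]-24)<7)
n,l,st,c=cv2.connectedComponentsWithStats(m.astype(np.uint8));m=l==1+np.argmax(st[1:,4]);P=W[m]
print(cv2.minAreaRect(P[:,:2].astype(np.float32)),np.percentile(P[:,2],[5,50,95]))
P=W[(abs(W[...,2]-12)<4)&(hsv[...,1]<60)&(hsv[...,2]>100)];P=P[(abs(P[:,0]-451)<120)&(abs(P[:,1]+332)<75)];print(cv2.minAreaRect(P[:,:2].astype(np.float32)))
E
```

```text
t: 8.0
tool_pos: [436.1, -332.6, 22.5]
eef_rot: [[-0.996, -0.091, -0.003], [-0.091, 0.996, 0.003], [0.002, 0.004, -1.0]]
wrist_force: [-0.5, 0.3, -0.5]
grip_width: 42.5
grip_force: 0.0
t: 8.42
tool_pos: [440.3, -337.4, 152.2]
eef_rot: [[-0.996, -0.091, 0.008], [-0.091, 0.996, -0.01], [-0.007, -0.011, -1.0]]
wrist_force: [0.2, -0.6, 1.0]
grip_width: 85.4
grip_force: 0.0
[ 439.3232966  -336.30636711  149.17469339] [-8.71778387e-01  1.73019182e-01  1.74900576e+00 -3.85854283e-05
  1.21053364e+00 -2.53346227e+00]
((449.2254943847656, -332.3944091796875), (199.3372802734375, 43.345943450927734), 5.308176517486572) [20.13234344 21.9686968  25.97454835]
((448.06988525390625, -333.02685546875), (199.04705810546875, 99.35736083984375), 5.4032816886901855)
```

View pics/w4.png

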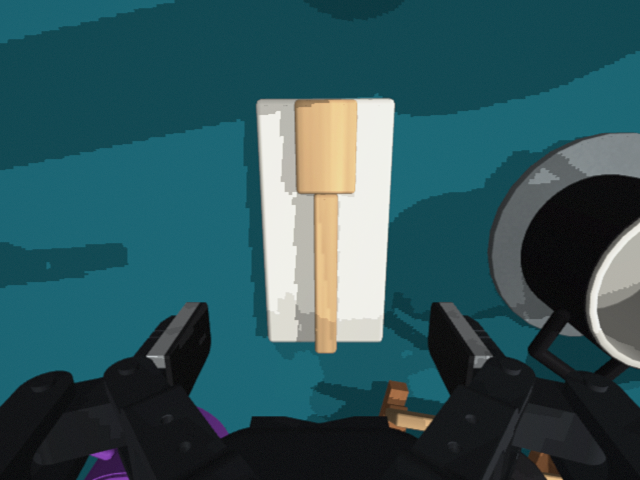

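Spatula lies flat and centred on the rest, blade (326,147), handle end (326,350). Next, the middle lid.

```bash
python3 -m creep '[[[100,0,0,-2.5,5.5],[100,0,0,-2.5,5.5],[100,-1.0,1.8,0,0],[100,-1.5,2.7,0,0],[100,-1.5,2.7,0,0]]]'; python3 -m creep '[[[100,-1.5,2.7,0,0],[100,-1.5,2.7,0,0],[100,-1.5,2.7,0,0],[100,-1.5,2.7,0,0],[100,-1.5,2.7,0,0]]]';python3 -m creep '[[[100,-1.5,2.7,0,0],[100,-1.5,2.7,0,0],[100,-1.5,2.7,0,0],[100,0,0,0,0],[100,0,0,0,0]]]'
python3 - <<'E'
from h import *
s=state();print(s['joint_pos'],s['t']);grab('wrist','w5')
E
```

```text
t: 8.88
tool_pos: [484.3, -265.9, 193.9]
eef_rot: [[-0.995, 0.103, -0.001], [0.103, 0.995, 0.0], [0.001, 0.0, -1.0]]
wrist_force: [0.2, 0.5, -0.6]
grip_width: 85.7
grip_force: 0.0
t: 9.3
tool_pos: [572.7, -137.9, 193.1]
eef_rot: [[-0.995, 0.101, -0.002], [0.101, 0.995, 0.001], [0.002, 0.001, -1.0]]
wrist_force: [-0.5, -0.4, -0.2]
grip_width: 85.6
grip_force: 0.0
t: 9.72
tool_pos: [625.3, -62.2, 193.0]
eef_rot: [[-0.995, 0.098, -0.002], [0.098, 0.995, 0.0], [0.002, 0.0, -1.0]]
wrist_force: [-0.4, -0.0, -0.1]
grip_width: 85.3
grip_force: 0.0
[-2.91006505e-01  3.25001286e-01  1.47654463e+00 -2.33700232e-04
  1.34233749e+00 -1.76325167e+00] 9.7167
```

View pics/w5.png

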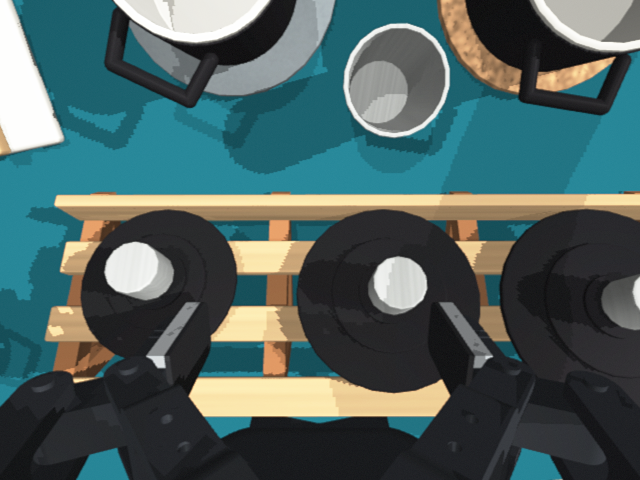

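Middle knob's top face is at about (400,284), with the smaller lid's knob at (133,270). I'll locate the middle knob in 3D.

```bash
python3 - <<'E'
from h import *
v=V('w5');W=v.W;hsv=cv2.cvtColor(v.im,cv2.COLOR_RGB2HSV)
m=(v.d>0)&reg(365,430,250,320)&(hsv[...,2]>110)&(hsv[...,1]<60)
P=W[m];yaw=np.radians(-5.8);a=np.array([-.5736*np.cos(yaw),-.5736*np.sin(yaw),.819])
q=P@a;T=P[q>np.percentile(q,70)-2.5];mm=(T.min(0)+T.max(0))/2
print('top',T.mean(0),mm,len(T),'knobcentre',T.mean(0)-14*a,np.ptp(T,axis=0))
L=W[(v.d>0)&reg(297,485,208,392)&(hsv[...,2]<75)];md=np.median(L@a);L=L[abs(L@a-md)<8]
A=np.c_[L[:,:2],np.ones(len(L))];pl=np.linalg.lstsq(A,L[:,2],rcond=None)[0];n=np.r_[-pl[:2],1];n/=np.linalg.norm(n);print(n,np.degrees(np.arctan2(n[1],-n[0])))
E
python3 -m creep '[[[100,0,0,0,0]]]'
```

```text
top [648.82280033 -14.16593875 122.62452505] [648.94750138 -13.88864147 122.34068162] 2206 knobcentre [656.81209038 -14.97746124 111.15852505] [27.82412415 32.39341973 20.55567244]
[-0.56942414  0.05354697  0.82029804] 5.372128198960222
t: 9.85
tool_pos: [624.8, -64.4, 193.5]
eef_rot: [[-0.995, 0.102, -0.002], [0.102, 0.995, 0.0], [0.002, -0.0, -1.0]]
wrist_force: [-0.3, 0.5, -0.6]
grip_width: 85.3
grip_force: 0.0
```

```bash
python3 -m creep '[[[100,-0.92,1.75,0,0],[100,-0.92,1.75,0,0],[100,-0.92,1.75,0,0],[100,0,0,2,0],[100,0,0,2.5,0]]]' 30; python3 -m creep '[[[100,0,0,2.5,0],[100,0,0,0.8,0],[100,0,0,0,0],[100,0,0,0,0]]]'
```

```text
t: 10.27
tool_pos: [660.2, -15.0, 151.6]
eef_rot: [[-0.995, 0.101, 0.006], [0.101, 0.995, -0.001], [-0.006, -0.001, -1.0]]
wrist_force: [0.2, -1.1, -0.3]
grip_width: 85.3
grip_force: 0.0
t: 10.6
tool_pos: [658.2, -15.1, 116.8]
eef_rot: [[-0.995, 0.102, -0.0], [0.102, 0.995, -0.0], [0.0, -0.0, -1.0]]
wrist_force: [0.3, -0.2, 0.9]
grip_width: 85.3
grip_force: 0.0
```

```bash
python3 -m creep '[[[100,0,0,1.3,0],[100,0,0,0.55,0],[100,0,0,0,0],[20,0,0,0,0],[0,0,0,0,0]]]' 30; python3 -m creep '[[[0,0,0,0,0],[0,0,0,0,0],[0,0,0,0,0],[0,0,0,0,0]]]';python3 -m creep '[[[0,0,0,-0.3,0],[0,0,0,-0.5,0],[0,0,0,-0.6,0],[0,0,0,-0.8,0],[0,0,0,0,0]]]'
```

```text
t: 11.02
tool_pos: [658.6, -14.2, 98.3]
eef_rot: [[-0.995, 0.101, 0.001], [0.101, 0.995, -0.0], [-0.001, -0.0, -1.0]]
wrist_force: [0.3, 0.1, -0.4]
grip_width: 63.9
grip_force: 0.0
t: 11.35
tool_pos: [658.7, -14.4, 98.5]
eef_rot: [[-0.995, 0.101, 0.001], [0.101, 0.995, -0.0], [-0.001, -0.0, -1.0]]
wrist_force: [-0.1, -0.3, 2.7]
grip_width: 33.3
grip_force: 30.1
t: 11.77
tool_pos: [659.4, -14.3, 121.9]
eef_rot: [[-0.995, 0.101, 0.003], [0.101, 0.995, -0.001], [-0.003, -0.0, -1.0]]
wrist_force: [1.1, 0.2, -2.5]
grip_width: 33.2
grip_force: 30.2
```

```bash
python3 -m creep '[[[0,0,0,-1.5,0],[0,0,0,-2.5,0],[0,0,0,-2.5,0],[0,0,0,-2.5,0],[0,0,0,-1.5,0]]]'; python3 -m creep '[[[0,0,0,0,0],[0,0,0,0,0]]]'
python3 - <<'E'
from h import *
grab('wrist','w6');grab('side','s6')
a=cv2.imread('pics/w6.png')[:,:,:];b=cv2.resize(cv2.imread('pics/s6.png')[130:290,280:460],None,fx=2.6,fy=2.6)
cv2.imwrite('pics/m6.png',np.hstack([cv2.resize(a,(432,324)),cv2.resize(b,(364,324))]))
v=V('w6');W=v.W;hsv=cv2.cvtColor(v.im,cv2.COLOR_RGB2HSV)
L=W[(v.d>0)&reg(250,390,150,290)&(hsv[...,2]<75)&(W[...,2]>120)];
A=np.c_[L[:,:2],np.ones(len(L))];
pl=np.linalg.lstsq(A,L[:,2],rcond=None)[0];n=np.r_[-pl[:2],1];n/=np.linalg.norm(n);print(len(L),n,np.degrees(np.arccos(n[2])),L.min(0),L.max(0),state()['tool_pos'],state()['torque'])
E
```

```text
t: 12.18
tool_pos: [659.5, -14.4, 228.5]
eef_rot: [[-0.995, 0.101, 0.004], [0.101, 0.995, -0.001], [-0.004, -0.0, -1.0]]
wrist_force: [0.0, 0.5, -4.1]
grip_width: 33.1
grip_force: 30.5
t: 12.35
tool_pos: [658.8, -14.2, 225.5]
eef_rot: [[-0.995, 0.101, 0.002], [0.101, 0.995, -0.0], [-0.002, -0.0, -1.0]]
wrist_force: [0.1, -0.1, -4.7]
grip_width: 33.1
grip_force: 30.6
11269 [-0.66037313  0.06734166  0.74791205] 41.5901647303429 [618.42231115 -46.17466881 175.26341594] [661.21338668  24.82403673 241.55580139] [657.2794035  -13.96102436 222.57824707] [ 0.01077123  0.10889599 -0.03456293]
```

View pics/m6.png

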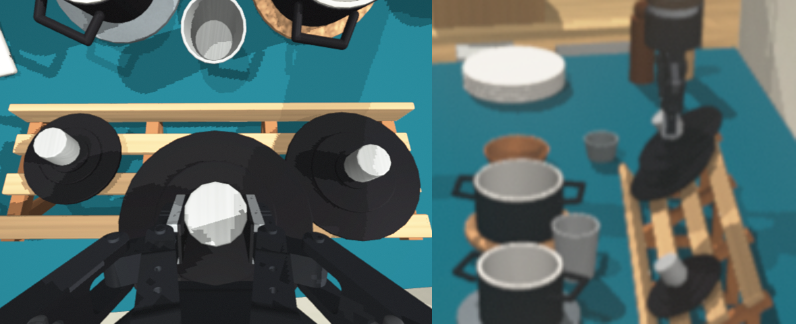

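The lid is held firmly but still leaning 35° (knob at (215,213) in the left half, neighbours undisturbed). The tool can't tilt, so I'll touch the low edge to the near rim and lower along an arc, letting the lid pivot level in the pads. First I travel to the pot.

```bash
python3 -m creep '[[[0,1,0.53,0,0],[0,2,1.05,0,0],[0,2,1.05,0,0],[0,2,1.05,0,0],[0,2,1.05,0,0]]]'; python3 -m creep '[[[0,2,1.05,0,0],[0,2,1.05,0,0],[0,2,1.05,0,0],[0,2,1.05,0,0],[0,2,1.05,0,0]]]'; python3 -m creep '[[[0,2,1.05,0,0],[0,2,1.05,0,0],[0,0.9,0.5,0,0],[0,0,0,0,0],[0,0,0,0,0]]]'
python3 - <<'E'
from h import *
grab('wrist','w7');grab('top','t7');s=state();print(s['tool_pos'],s['wrist_force'])
v=V('w7');W=v.W;hsv=cv2.cvtColor(v.im,cv2.COLOR_RGB2HSV)
L=W[(v.d>0)&reg(200,440,100,275)&(hsv[...,2]<75)&(W[...,2]>145)&(W[...,2]<235)]
L=L[abs(L[:,2]-L[:,2])<1]; e=np.array([.9952,-.0976]);d=(L[:,:2]-s['tool_pos'][:2])@e;i=np.argsort(d)[:20];print('low edge',L[i].mean(0),d[i].mean())
E
```

```text
t: 12.87
tool_pos: [571.4, 42.6, 222.3]
eef_rot: [[-0.995, 0.101, -0.004], [0.101, 0.995, 0.001], [0.004, 0.0, -1.0]]
wrist_force: [0.7, 0.6, -3.0]
grip_width: 33.1
grip_force: 30.5
t: 13.28
tool_pos: [477.2, 104.9, 222.7]
eef_rot: [[-0.995, 0.101, -0.004], [0.101, 0.995, 0.0], [0.004, -0.0, -1.0]]
wrist_force: [0.3, -0.3, -3.8]
grip_width: 32.8
grip_force: 30.5
t: 13.7
tool_pos: [433.0, 135.1, 224.0]
eef_rot: [[-0.995, 0.1, -0.001], [0.1, 0.995, -0.0], [0.001, -0.001, -1.0]]
wrist_force: [0.7, -0.0, -4.6]
grip_width: 33.0
grip_force: 30.5
[433.86251605 134.58499162 224.4516846 ] [-0.87003497 -0.00578732 -4.27999681]
low edge [393.39824255 140.01043073 176.17337159] -40.799567843440215
```

View pics/w7.png

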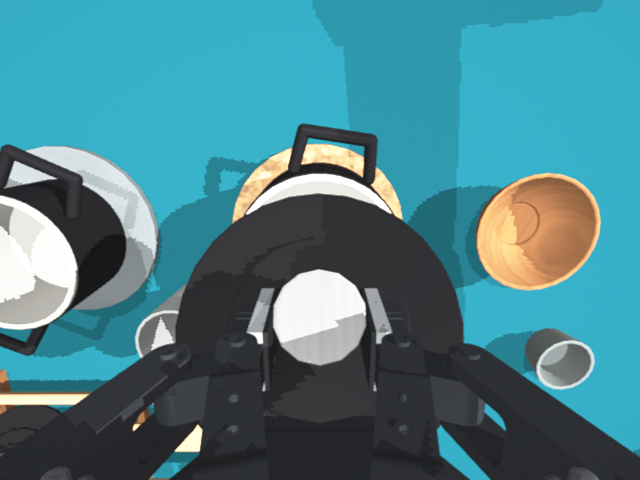

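Lid low edge is centred on column 320, just inside the near rim (arc 245–395, row 180), and its computed height matches a 35° tilt. I lower to contact.

```bash
python3 -m creep '[[[0,0.1,0,1.5,0],[0,0,0,2,0],[0,0,0,2,0],[0,0,0,1.3,0],[0,0,0,0.6,0]]]'; python3 -m creep '[[[0,0,0,0.2,0],[0,0,0,0,0],[0,0,0,0,0]]]'
```

```text
t: 14.22
tool_pos: [431.5, 134.5, 148.4]
eef_rot: [[-0.995, 0.102, -0.004], [0.102, 0.995, -0.0], [0.004, -0.001, -1.0]]
wrist_force: [0.2, 0.2, -5.1]
grip_width: 32.7
grip_force: 30.6
t: 14.47
tool_pos: [433.3, 135.0, 149.8]
eef_rot: [[-0.995, 0.101, 0.002], [0.101, 0.995, 0.0], [-0.002, 0.0, -1.0]]
wrist_force: [0.1, -0.5, -3.7]
grip_width: 33.2
grip_force: 30.6
```

```bash
python3 -m creep '[[[0,0,0,0.3,0],[0,0,0,0.25,0],[0,0,0,0,0]]]'; python3 -m creep '[[[0,0,0,0.1,0],[0,0,0,0.1,0],[0,0,0,0,0]]]'; python3 -m creep '[[[0,0,0,0.1,0],[0,0,0,0,0]]]'
```

```text
t: 14.72
tool_pos: [432.3, 135.2, 143.3]
eef_rot: [[-0.995, 0.101, 0.0], [0.101, 0.995, 0.0], [-0.0, 0.0, -1.0]]
wrist_force: [0.3, 0.0, -4.2]
grip_width: 33.2
grip_force: 30.6
t: 14.97
tool_pos: [433.1, 135.2, 142.3]
eef_rot: [[-0.995, 0.101, 0.002], [0.101, 0.995, -0.0], [-0.002, 0.0, -1.0]]
wrist_force: [0.2, -0.2, 1.8]
grip_width: 33.1
grip_force: 31.3
t: 15.13
tool_pos: [433.8, 135.2, 141.6]
eef_rot: [[-0.995, 0.101, 0.004], [0.101, 0.995, -0.0], [-0.004, 0.0, -1.0]]
wrist_force: [2.6, -0.0, 4.3]
grip_width: 33.1
grip_force: 31.5
```

Contact at TCP z ≈ 142.5, as predicted. Now the arc, one step at first.

```bash
python3 -m creep '[[[0,-0.36,0,0.2,0],[0,-0.36,0,0.2,0],[0,0,0,0,0]]]' 22; python3 -m creep '[[[0,-0.34,0,0.28,0],[0,-0.33,0,0.28,0],[0,0,0,0,0]]]'
python3 - <<'E'
from h import *
grab('wrist','w8');s=state();print(s['tool_pos'],s['wrist_force'])
v=V('w8');W=v.W;hsv=cv2.cvtColor(v.im,cv2.COLOR_RGB2HSV)
L=W[(v.d>0)&reg(200,440,100,275)&(hsv[...,2]<75)&(W[...,2]>91)&(W[...,2]<180)]
e=np.array([.9952,-.0976]);d=(L[:,:2]-s['tool_pos'][:2])@e;i=np.argsort(d)[:30];print('low edge',L[i].mean(0),d[i].mean())
A=np.c_[L[:,:2],np.ones(len(L))];pl=np.linalg.lstsq(A,L[:,2],rcond=None)[0];n=np.r_[-pl[:2],1];n/=np.linalg.norm(n);print('tilt~',np.degrees(np.arccos(n[2])))
E
```

```text
t: 15.38
tool_pos: [441.1, 134.5, 136.9]
eef_rot: [[-0.995, 0.101, 0.003], [0.101, 0.995, 0.0], [-0.003, 0.001, -1.0]]
wrist_force: [4.3, 0.1, 5.7]
grip_width: 33.1
grip_force: 32.1
t: 15.63
tool_pos: [447.5, 133.7, 131.1]
eef_rot: [[-0.995, 0.101, 0.003], [0.101, 0.995, 0.0], [-0.003, 0.0, -1.0]]
wrist_force: [5.4, -0.1, 4.3]
grip_width: 33.5
grip_force: 32.6
[447.22090173 133.7237251  131.2055957 ] [ 4.14828439 -0.80766924  3.58483413]
low edge [392.87813908 138.59362699  94.60343261] -54.557219815501085
tilt~ 25.461245410773156
```

Pivoting as planned, at about 21–25° now with the edge staying put. I continue.

```bash
python3 -m creep '[[[0,-0.3,0,0.33,0],[0,-0.3,0,0.33,0],[0,0,0,0,0]]]'; python3 -m creep '[[[0,-0.26,0,0.36,0],[0,-0.26,0,0.36,0],[0,0,0,0,0]]]'
python3 - <<'E'
from h import *
grab('wrist','w9');s=state();print(s['tool_pos'],s['wrist_force'])
v=V('w9');W=v.W;hsv=cv2.cvtColor(v.im,cv2.COLOR_RGB2HSV)
L=W[(v.d>0)&reg(200,440,60,275)&(hsv[...,2]<75)&(W[...,2]>91)&(W[...,2]<180)]
e=np.array([.9952,-.0976]);d=(L[:,:2]-s['tool_pos'][:2])@e;i=np.argsort(d)[:30];print('low edge',L[i].mean(0),d[i].mean())
A=np.c_[L[:,:2],np.ones(len(L))];pl=np.linalg.lstsq(A,L[:,2],rcond=None)[0];n=np.r_[-pl[:2],1];n/=np.linalg.norm(n);print('tilt~',np.degrees(np.arccos(n[2])))
E
```

```text
t: 15.93
tool_pos: [452.3, 133.2, 123.8]
eef_rot: [[-0.995, 0.101, 0.0], [0.101, 0.995, 0.0], [-0.0, 0.0, -1.0]]
wrist_force: [3.2, 0.0, 1.9]
grip_width: 33.1
grip_force: 33.0
t: 16.18
tool_pos: [456.7, 132.7, 115.7]
eef_rot: [[-0.995, 0.101, -0.002], [0.101, 0.995, 0.0], [0.002, -0.0, -1.0]]
wrist_force: [1.6, 0.1, 1.2]
grip_width: 33.2
grip_force: 33.4
[456.5749126  132.69702765 115.95967413] [ 0.73549496  0.49149052 -0.49419031]
low edge [390.02210855 139.41834195  93.48890627] -66.88935087192168
tilt~ 11.815788646962327
```

View pics/w9.png

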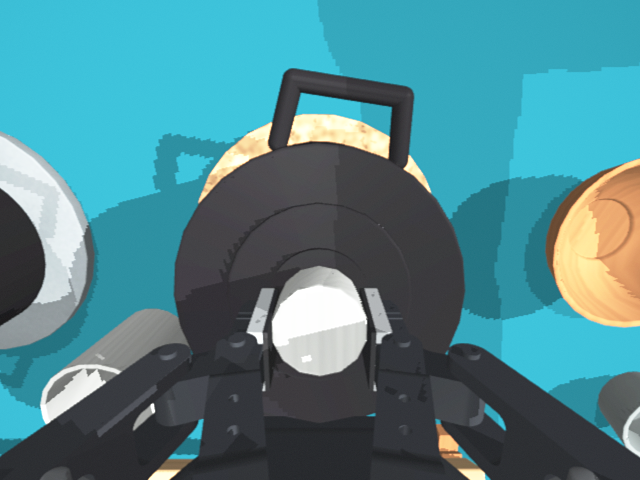

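Lid is nearly level over the pot, its low edge at row 145, with about 5° to go. I finish down with a few mm toward the pot axis.

```bash
python3 -m creep '[[[0,-0.25,0,0.2,0],[0,-0.2,0,0.2,0],[0,0,0,0,0],[0,0,0,0,0]]]'; python3 -m creep '[[[0,-0.1,0,0.15,0],[0,0,0,0.05,0],[0,0,0,0,0],[0,0,0,0,0]]]'
```

```text
t: 16.57
tool_pos: [460.7, 132.2, 111.9]
eef_rot: [[-0.995, 0.101, -0.003], [0.101, 0.995, -0.0], [0.003, -0.0, -1.0]]
wrist_force: [-1.0, 0.1, -1.7]
grip_width: 32.9
grip_force: 33.3
t: 16.9
tool_pos: [462.6, 132.1, 110.8]
eef_rot: [[-0.995, 0.101, -0.0], [0.101, 0.995, -0.0], [0.0, -0.0, -1.0]]
wrist_force: [-1.3, 0.1, -1.3]
grip_width: 32.7
grip_force: 33.4
```

```bash
python3 -m creep '[[[0,0,0,0.1,0],[0,0,0,0,0]]]'; python3 -m creep '[[[0,0,0,0.1,0],[0,0,0,0,0]]]'
cat > tilt.py <<'E'
from h import *
import sys
f=sys.argv[1]
grab('wrist',f);s=state();print(s['tool_pos'],s['wrist_force'])
v=V(f);W=v.W;hsv=cv2.cvtColor(v.im,cv2.COLOR_RGB2HSV);p=s['tool_pos'][:2]
m=(v.d>0)&reg(150,500,60,350)&(hsv[...,2]<85)&(W[...,2]>88)&(W[...,2]<102)
r=np.hypot(W[...,0]-p[0],W[...,1]-p[1]);L=W[m&(r>44)&(r<64)]
A=np.c_[L[:,:2],np.ones(len(L))]
for _ in range(4):
    pl=np.linalg.lstsq(A,L[:,2],rcond=None)[0];k=abs(L[:,2]-A@pl)<2;L=L[k];A=A[k]
print(len(L),'slope deg',np.degrees(np.arctan(pl[:2])),'z at pot axis',pl@[460.7,132.6,1],L.min(0),L.max(0))
E=W[m&(r>60)&(r<75)&(abs(W[...,2]-pl[0]*W[...,0]-pl[1]*W[...,1]-pl[2])<3)]
from scipy.optimize import least_squares
a=np.degrees(np.arctan2(E[:,1]-p[1],E[:,0]-p[0]))//4;rr=np.hypot(*(E[:,:2]-p).T);O=np.array([E[a==i][np.argmax(rr[a==i])] for i in np.unique(a)])
x=least_squares(lambda q:np.hypot(O[:,0]-q[0],O[:,1]-q[1])-67,p,loss='soft_l1').x;print('lid centre',x,len(O))
E
python3 tilt.py w10
```

```text
t: 17.07
tool_pos: [463.1, 132.1, 110.1]
eef_rot: [[-0.995, 0.101, 0.001], [0.101, 0.995, -0.0], [-0.001, 0.0, -1.0]]
wrist_force: [-1.3, 0.0, 0.0]
grip_width: 32.9
grip_force: 33.5
t: 17.23
tool_pos: [463.6, 132.1, 109.3]
eef_rot: [[-0.995, 0.101, 0.002], [0.101, 0.995, -0.0], [-0.002, 0.0, -1.0]]
wrist_force: [1.5, -0.5, 0.1]
grip_width: 33.1
grip_force: 33.6
[463.55502864 132.05919111 109.33171029] [ 1.45592769 -0.62646701  0.99774686]
21377 slope deg [ 0.80039942 -0.06958982] z at pot axis 96.30765049085925 [399.58105032  68.14164414  93.77602991] [497.51824627 196.05489274  98.23199414]
lid centre [459.28048572 133.06946358] 60
```

```bash
python3 -m creep '[[[0,0,0,0.1,0],[0,0,0,0,0]]]'; python3 -m creep '[[[0,0,0,0.1,0],[0,0,0,0,0]]]'; python3 tilt.py w11
```

```text
t: 17.45
tool_pos: [463.9, 132.0, 108.6]
eef_rot: [[-0.995, 0.101, 0.003], [0.101, 0.995, -0.0], [-0.003, 0.0, -1.0]]
wrist_force: [3.0, -0.8, 1.7]
grip_width: 32.7
grip_force: 33.8
t: 17.62
tool_pos: [464.1, 132.0, 108.3]
eef_rot: [[-0.995, 0.101, 0.003], [0.101, 0.995, -0.0], [-0.003, 0.0, -1.0]]
wrist_force: [0.2, -1.1, 7.6]
grip_width: 33.1
grip_force: 34.4
[464.0406056  132.02501652 108.27548502] [ 2.50959424 -0.75443566  7.70438768]
21222 slope deg [-0.03996344  0.05158653] z at pot axis 95.3638004110547 [400.06396367  68.08678156  93.50706395] [498.71945886 195.94379883  97.40836189]
lid centre [459.23866919 133.1269437 ] 61
```

Level to 0.05° and seated under 8 N. I release and retreat.

```bash
python3 -m creep '[[[0,0,0,-0.08,0],[50,0,0,0,0],[80,0,0,0,0],[100,0,0,0,0],[100,0,0,0,0]]]'; python3 -m creep '[[[100,0,0,0,0],[100,0,0,-1,0],[100,0,0,-2,0],[100,0,0,-3,0],[100,0,0,-3,0]]]'; python3 -m creep '[[[100,0.5,0,-2,0],[100,2,0,0,0],[100,2,0,0,0],[100,1,0,0,0],[100,0,0,0,0]]]'; python3 -m creep '[[[100,0,0,0,0]]]'
sed -i "s/p=s\['tool_pos'\]\[:2\]/p=np.array([460.,132.8])/" tilt.py; python3 tilt.py w12
python3 - <<'E'
from h import *
grab('top','t12');grab('side','s12')
b=cv2.resize(cv2.imread('pics/s12.png')[140:320,250:460],(396,340));a=cv2.resize(cv2.imread('pics/t12.png')[90:300,150:480],(404,257))
c=np.zeros((340,800,3),np.uint8);c[:257,:404]=a;c[:,404:]=b;cv2.imwrite('pics/m12.png',c)
E
```

```text
t: 18.08
tool_pos: [462.1, 132.2, 107.2]
eef_rot: [[-0.995, 0.101, -0.001], [0.101, 0.995, 0.0], [0.001, -0.0, -1.0]]
wrist_force: [0.7, -0.8, 0.8]
grip_width: 77.1
grip_force: 0.0
t: 18.5
tool_pos: [461.9, 132.1, 198.7]
eef_rot: [[-0.995, 0.101, -0.002], [0.101, 0.995, -0.0], [0.002, -0.0, -1.0]]
wrist_force: [0.8, 0.2, 0.8]
grip_width: 85.5
grip_force: 0.0
t: 18.92
tool_pos: [406.7, 138.1, 218.4]
eef_rot: [[-0.995, 0.1, 0.0], [0.1, 0.995, 0.0], [-0.0, 0.0, -1.0]]
wrist_force: [0.5, -0.8, -0.3]
grip_width: 85.2
grip_force: 0.0
t: 19.0
tool_pos: [408.2, 137.7, 218.4]
eef_rot: [[-0.995, 0.101, 0.001], [0.101, 0.995, 0.0], [-0.001, 0.0, -1.0]]
wrist_force: [-0.5, 0.2, 0.8]
grip_width: 85.3
grip_force: 0.0
[408.57823737 137.64868246 218.28232666] [ 0.49530992 -0.28325392 -0.67852309]
9229 slope deg [-0.04513543  0.05557141] z at pot axis 95.3200693391038 [396.09026144  69.0142491   93.34716597] [513.17955408 196.76458919  97.35175209]
lid centre [457.9787729  133.07429071] 73
```

View pics/m12.png

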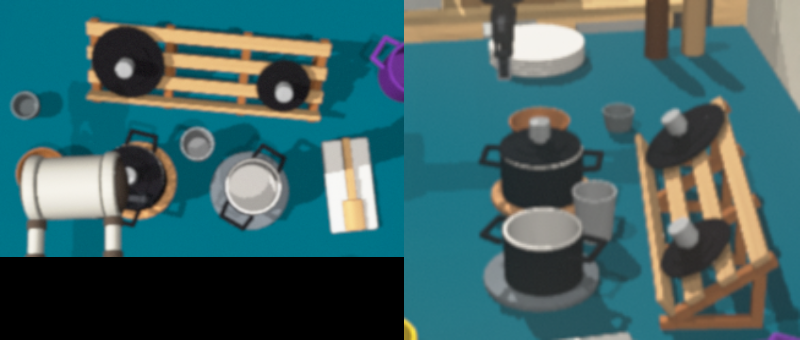

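The lid sits level on the pot (side crop (540,150)). The other two lids are in the rack, and the spatula is on the rest. I hand in.

```bash
python3 -c "
from station import order;print(order.close_job())"
```

```text
the job is handed in; nothing more can be done
None
```

The job is handed in at about 19 s of the 58 s allowed: the spatula lies flat and centred on the white spoon rest, and the 134 mm lid sits fully down and level on the large pot on the cork trivet. In the last pictures the other two lids, the slate-trivet pot, the can and the cup look unmoved; the arm partly hid the bowl, and I saw no sign that the covered pot shifted.

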